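# Clamp a strip to a rail with locking pliers

## Robot

A 7-joint arm with a two-finger parallel gripper is mounted at the origin on the work surface; the furniture and walls round the work are solid. World frame = base frame: x ahead of the robot, y to its left, z up, the work surface at z = 0. Lengths are in m, angles in degrees, forces in N, time in s.
With the tool pointing down it reaches from about 0.425 to 1.025 m from the base axis. Payload 9.4 kg.
Tool frame: the origin (TCP) lies at the very end of the fingers, on their centre line; the grasp point (between the pads) lies 19 mm behind it; z points along the fingers, y is the line along which they close (so a half turn about z gives the same grasp; the last joint's range is limited). The gripper opens to 93 mm and grips with 3 to 60 N. Pads are 15 mm wide; open, the fingers measure 128 mm over their backs; the gripper's body (75 mm by 188 mm) begins 65 mm behind the grasp point.
Start: joints at [-72.118, 34.337, -0.143, 91.639, 0.103, 54.024, -4.572], TCP at [0.275, 0.671, 0.219] pointing down, gripper open.
Joint ranges: [-147.43, 147.43], [-19.82, 112.94], [-74.19, 73.91], [6.32, 146.72], [-59.91, 239.91], [6.04, 106.73], [-150.56, 150.56]. Speed limits (degrees/s): [127.2, 127.2, 172.46, 172.46, 180, 180, 180].

## Interface

Orientations are given as [roll, pitch, yaw] about the fixed x, y, z axes, in that order (R = Rz(yaw) Ry(pitch) Rx(roll)).
In Python, from workcell import telemetry, cams, robot gives the robot as it stands.
- The arm moves only by the tool arm_command, never from a script. Its argument "commands" is a list of rows, each an object of numbers: "wx", "wy", "wz": the turn, a rotation vector about the tool's x, y, z in degrees; "x", "y", "z": the shift along the tool's x, y, z in mm; "grip": the closure, from 0 (fully open) to 1 (shut). In form: [{"wx": .., "wy": .., "wz": .., "x": .., "y": .., "z": .., "grip": ..}, ...]. A call has 1 to 10 rows; each row shifts and turns the commanded pose from where the row before left it, along the tool's axes as they then stand; what a row does not reach is not made up. A row lasts 1/8 s, in which the tool goes at most 62.5 mm and 10.7 degrees, less where a joint would pass 70% of its speed; a pose out of reach is approached as far as the arm can. A call is refused whole if a number of a shift passes 62.5 or a number of a turn 10.7, either way. A call with a gripper value outside its range is refused whole. The fingers move at their own pace and stop on an object; the grip force is fixed at half the most. Time passes only in rows, so rows that do not move let the fingers close. It gives the time, the measured TCP pose, the force, the opening and the grip force at its end, in the units of the state.
- telemetry.sense(): the state, without advancing time (a new reading comes with each control period).
- cams.camera(name): name is "scene" or "top"; returns the picture (384x512x3 uint8, red, green, blue); there is no depth.
- cams.calibration(name): a dict with "fx", "fy", "cx", "cy" (pixels), "R" (3x3) and "t" (3): a world point X has camera coordinates R X + t. Camera axes: x right, y down, z forward; pixel columns grow to the right and rows downward; lengths in m; the calibration is good to about 2 mm. A picture is of the moment at which its call begins. calibration takes no time and is no camera call.
- robot.hand_in(): hands the job in; it is judged then, once.
The state is a dict: "time": time; "joints": joint angles; "qvel": joint speeds; "tau": joint torques, N m; "tcp_pos": TCP position; "orientation": TCP orientation; "wrist_force": force on the tool from outside, world axes, zero at the start; "ft_torque": the same for the moment, N m; "width": finger opening in m; "grasp_force": force on a finger pad.
Only numpy, scipy, OpenCV 4.12 (cv2) and the standard library are available. Lean on these libraries where they do the work, as an engineer would, in place of code of your own. Each camera call takes 0.05 s, during which the arm holds its last target. There are 200 camera calls.

## Task

Clamp the loose wooden strip tight against the fixed rail with the locking C-clamp pliers, so that it can be screwed on. Slide the open pliers along the bench over the free ends of both pieces until the two rubber pads are fully on the wood, about 30 mm in from the end; then squeeze the two handles together until the resistance peaks and the toggle snaps over and locks, no harder than that takes, and let go of the pliers. Leave the strip's end flush with the rail's, and do not disturb the other things on the bench.

Things in the scene. Friction and masses are not known exactly. Their poses are not given: they have to be found in the camera images.
- pliers: Steel locking C-clamp pliers lying open and flat on the bench, 225 mm long, 22 mm high. Origin: main rivet, underside; x from handles to jaws, y from lever to screw handle, z up. Fixed arm on +y reaches y = 59 mm (its spindle 72), pivoted jaw on -y reaches y = -75 mm; both reach x = 83 mm. Between the arms it is clear from x = 25 mm to the pads at x = 75 mm. A weak spring holds the jaw open.
- screw_handle (a point): On the axis of the screw handle, at (-108, 10, 12) mm in the pliers' frame, axes as the pliers'. It is a straight bar of the pliers themselves, 14 mm wide from x = -18 to -124 mm, top at z = 22 mm, knob behind it to x = -142 mm. Hold it here, alone, to move the tool: behind x = -95 mm the space between the handles is free, over 35 mm; squeezing both closes the jaw.
- pliers_lever: Lever handle, 12 mm wide, 22 mm high. Origin: its rivet on the jaw, underside, at the start about (-10, -18) mm in the pliers' frame, its x axis turned about +0.39 rad from theirs. Straight grip from x = -40 to -112 mm, axis at y = +8 mm. No more than 40 N of squeeze on it, or the toggle is overstrained. Let go before it has snapped over, it springs open.
- lever_grip (a point): On the axis of the lever's grip, 92 mm behind its rivet, 12 mm above the underside. Here the handles are 69 mm apart outside at the start. Squeezing is light till both pads touch; then resistance climbs to a peak (13 to 27 N here; it varies with the spindle's setting, which is not known), gives as the toggle passes its straight line, and the lever stops dead, locked.
- pliers_mouth (a point): Middle of the open mouth, between two facing 19 mm discs of soft rubber (the pads): at (75, -9.5, 12) mm in the pliers' frame and fixed to that body. The open mouth is 31 to 34 mm wide, across y.
- fixed_pad (a point): Nominal centre of the face of the fixed arm's pad, at (75, 8, 12) mm in the pliers' frame and fixed to that body; the face looks to -y. The pad sits on a threaded spindle and really stands up to 2 mm farther in or out along y; its knurled end sticks out of the arm to y = 72 mm.
- rail: Fixed wooden rail on edge, 12 mm thick, 28 mm high, its far end held between brown blocks (73 x 80 x 40 mm) screwed to the bench. Origin: at its free end, on the bench, in the plane of the face that the strip goes against. x along the rail from free end to blocks, y away from the strip: the rail fills y = 0 to 12 mm; 122 mm of it stand free.
- strip: Loose wooden strip 120 x 12 x 28 mm, 60 g, on edge beside the rail at its -y side with a gap of 1.5 to 3 mm, far end near the block. Origin: centre of its underside; x along its length, as the rail's.
- rail_end (a point): Centre of the rail's free end face, 14 mm above the bench; axes as the rail's.
- strip_end (a point): Centre of the strip's free end face, 14 mm above the bench; axes as the strip's.
- tape_measure: Yellow tape measure standing right of the rail, 35 x 84 x 64 mm. Bystander. Origin: centre of its underside.
- pencil: Flat red carpenter's pencil, 170 x 11 x 8 mm, lying along the left edge of the bench. Bystander. Origin: centre of its underside.
Not all that is in view belongs to the job. There is more than one size of the strip; the one meant has the size given above.

How it is judged:
By the outcome, as a careful person would: the job done as asked, in the order asked, and still so for the second after the job is handed in, with the robot touching nothing.
It also fails if it takes over 61 s, if anything falls off the work surface, if the arm or the gripper's body presses on something with over 40 N, if the wrist force passes 120 N, or if a joint passes its speed limit or range.

## Working session

There is one attempt and no reset: what is moved stays moved. The work goes in short steps, Python scripts to look and compute and a tool call to move; the robot and the scene stay as the last step left them, time stands still between calls to the robot, and variables do not carry over. Pictures are saved under pics/ and viewed, at most 10 in all, crops included, and the job is handed in when it is done.

Besides the shell and the picture viewer there is one more tool, called after "Request:" as a command line: name --argument value ..., lists and objects as JSON in quotes. arm_command: Moves the arm, as the interface text tells. Its arguments: {"type":"object","properties":{"commands":{"type":"array","items":{"type":"object","properties":{"wx":{"type":"number"},"wy":{"type":"number"},"wz":{"type":"number"},"x":{"type":"number"},"y":{"type":"number"},"z":{"type":"number"},"grip":{"type":"number"}}}}},"required":["commands"]}

```bash
ls; mkdir -p pics; cat > h.py <<'E'
import numpy as np, cv2
from workcell import telemetry, cams, robot
def ray(name,u,v,z):
    c=cams.calibration(name);R=np.array(c["R"]);t=np.array(c["t"])
    d=R.T@np.array([(u-c["cx"])/c["fx"],(v-c["cy"])/c["fy"],1]);o=-R.T@t
    return o+d*(z-o[2])/d[2]
def proj(name,X):
    c=cams.calibration(name);p=np.array(c["R"])@np.array(X)+np.array(c["t"])
    return np.array([c["fx"]*p[0]/p[2]+c["cx"],c["fy"]*p[1]/p[2]+c["cy"]])
def shot(name,f):
    im=np.array(cams.camera(name));cv2.imwrite(f,im[:,:,::-1]);return im
E
python3 - <<'E'
from h import *
s=telemetry.sense();print(s)
for n in("scene","top"):
    shot(n,f"pics/{n}0.png");c=cams.calibration(n);print(n,c)
a=cv2.imread("pics/scene0.png");b=cv2.imread("pics/top0.png")
E
```

```text
pics
{'time': 0.0, 'joints': array([-72.1183602 ,  34.38403233,  -0.14480646,  91.68129948,
         0.10462237,  54.02476119,  -4.57456537]), 'qvel': array([ 0.03109214,  0.00264415,  0.06390362, -0.0559748 ,  0.04198447,
       -0.00727353, -0.03720678]), 'tau': array([-3.62630735e-04, -7.65074944e+01,  1.49700645e+00, -2.52346051e+01,
       -5.24573133e-02,  1.70454750e-02,  1.58198914e-04]), 'tcp_pos': array([0.27467159, 0.67041482, 0.21776403]), 'orientation': array([-1.79910544e+02,  9.96011721e-03,  1.57724897e+02]), 'wrist_force': array([ 0.74744351, -0.28782661, -0.41311943]), 'ft_torque': array([ 0.00759917, -0.03142185, -0.02229438]), 'grasp_force': 0.0, 'width': 0.09300562316586766}
scene {'fx': 423.0560126157863, 'fy': 423.0560126157863, 'cx': 254.3234452724927, 'cy': 197.04111658766269, 'R': array([[ 0.30299809, -0.95296792,  0.00665523],
       [-0.60481548, -0.19768979, -0.77143825],
       [ 0.73647158,  0.22971913, -0.63626938]]), 't': array([-0.19467305,  0.42435955,  0.44141871])}
top {'fx': 405.49172194633195, 'fy': 405.49172194633195, 'cx': 252.0257350414154, 'cy': 194.6075908717667, 'R': array([[-0.02752014, -0.99958084,  0.00898787],
       [-0.99247407,  0.026249  , -0.11960855],
       [ 0.11932249, -0.01221187, -0.99278045]]), 't': array([-6.21447728e-04,  6.29920304e-01,  9.63750311e-01])}
```

View pics/top0.png

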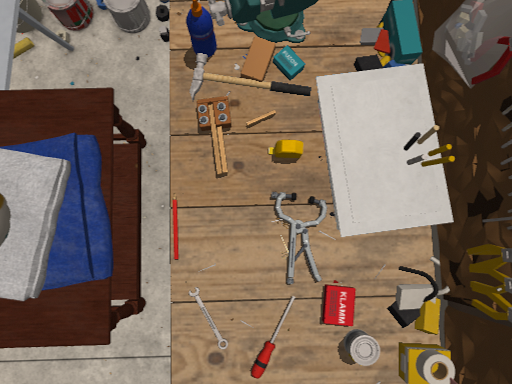

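View pics/scene0.png

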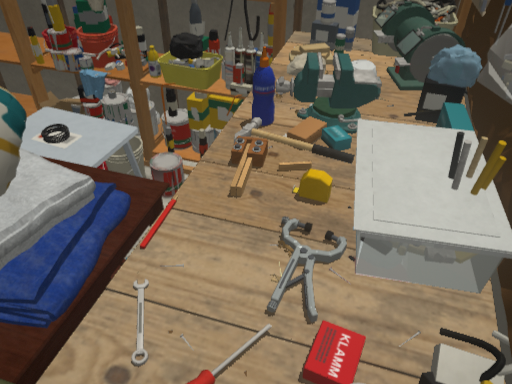

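The top view (up = +x, left = +y) shows the pliers at about (300,235) with jaws up, and the rail with its blocks at (214,113) and free ends near (222,173). The strip candidates are the bar next to the rail, at (222,150), and a short loose stick at (262,118). The bar next to the rail fits 120x12x28, so I'll check it in an enlarged crop.

```bash
python3 - <<'E'
from h import *
a=cv2.imread("pics/top0.png");
A=cv2.resize(a[90:190,185:285],None,fx=4,fy=4,interpolation=cv2.INTER_CUBIC)
B=cv2.resize(a[188:288,260:340],None,fx=4,fy=4,interpolation=cv2.INTER_CUBIC)
cv2.imwrite("pics/c1.png",np.hstack([A,B]))
for n,u,v,z in [("top",214,113,.04),("top",220,173,.028),("top",300,235,.01)]: print(ray(n,u,v,z))
E
```

```text
[0.83930417 0.07263259 0.04      ]
[0.6875554  0.06107639 0.028     ]
[ 0.52768549 -0.13560376  0.01      ]
```

View pics/c1.png

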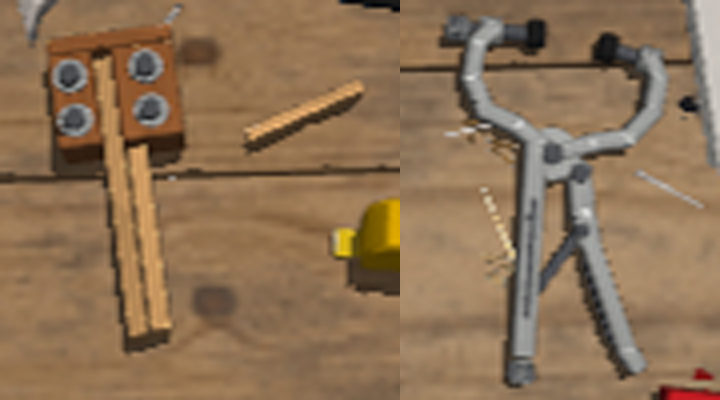

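The crop shows the rail as the left bar, passing between the blocks, and the strip as the right bar, starting at the block's front face. Both free ends are near crop (148,332), image (222,173). The short stick is about half the length, so it's a distractor. The pliers' main rivet is at crop (552,152), the handle end at (522,370) and the lever at (630,365).

```bash
cat >> h.py <<'E'
def a(x,y,z): return ray("top",185+(x+.5)/4-.5,90+(y+.5)/4-.5,z)
def b(x,y,z): return ray("top",260+(x-400+.5)/4-.5,188+(y+.5)/4-.5,z)
E
python3 - <<'E'
from h import *
r=np.round
for p in [(128,338),(147,333),(150,331),(170,326),(131,148),(147,146),(100,60)]: print("rail/strip",p,r(a(*p,.028)*1e3,1))
for p in [(552,152),(580,172),(532,200),(523,350),(520,375),(538,33),(602,47),(632,360),(610,300)]: print("pl",p,r(b(*p,.02)*1e3,1))
# line fit of the screw handle from grey mask
im=cv2.imread("pics/top0.png");h=cv2.cvtColor(im,cv2.COLOR_BGR2HSV)
m=((h[...,1]<60)&(h[...,2]>80))
P=[];Q=[]
for v in range(242,280):
    c=np.where(m[v,280:325])[0]+280
    g=np.split(c,np.where(np.diff(c)>2)[0]+1)
    if len(g)>=2 and v>246: P.append((g[0].mean(),v));Q.append((g[-1].mean(),v));
for n,L in(("screw",P),("lever",Q)):
    W=np.array([ray("top",u,v,.02) for u,v in L]);k=np.polyfit(W[:,0],W[:,1],1)
    print(n,len(L),k,np.degrees(np.arctan(k[0])),np.std(W[:,1]-np.polyval(k,W[:,0])),W[0],W[-1])
E
```

```text
rail/strip (128, 338) [684.9  69.6  28. ]
rail/strip (147, 333) [687.8  57.6  28. ]
rail/strip (150, 331) [689.   55.7  28. ]
rail/strip (170, 326) [691.9  43.1  28. ]
rail/strip (131, 148) [807.3  65.6  28. ]
rail/strip (147, 146) [808.4  55.4  28. ]
rail/strip (100, 60) [865.7  84.4  28. ]
pl (552, 152) [ 550.9 -129.4   20. ]
pl (580, 172) [ 538.  -146.3   20. ]
pl (532, 200) [ 521.5 -115.7   20. ]
pl (523, 350) [ 430.1 -106.6   20. ]
pl (520, 375) [ 415.1 -104.1   20. ]
pl (538, 33) [ 625.8 -123.6   20. ]
pl (602, 47) [ 615.9 -163.5   20. ]
pl (632, 360) [ 422.2 -173.3   20. ]
pl (610, 300) [ 458.9 -161.4   20. ]
screw 33 [-0.11536671 -0.05712571] -6.580932255246643 0.0011995009768578473 [ 0.49845064 -0.11449843  0.02      ] [ 0.42080232 -0.10405541  0.02      ]
lever 33 [ 0.32506964 -0.31081641] 18.007770620668186 0.0008610197337898907 [ 0.49749204 -0.14921885  0.02      ] [ 0.41875067 -0.17654994  0.02      ]
```

The pliers are at about (551,-129) with yaw -6.5°, and the rail's yaw is about +5°. The gripper now goes above the screw handle.

Request:
arm_command --commands '[{"wz":-8,"grip":0.677},{"wz":-8,"grip":0.677},{"x":-20.5,"y":-38.8,"grip":0.677},{"x":-20.5,"y":-38.8,"grip":0.677},{"x":-20.5,"y":-38.8,"grip":0.677},{"x":-20.5,"y":-38.8,"grip":0.677},{"x":-20.5,"y":-38.8,"grip":0.677},{"x":-20.5,"y":-38.8,"grip":0.677},{"x":-20.5,"y":-38.8,"grip":0.677},{"x":-20.5,"y":-38.8,"grip":0.677}]'

```text
validation failed for argument at $.co...
```

Request:
arm_command --commands '[{"x":-20.5,"y":-38.8,"grip":0.677},{"x":-20.5,"y":-38.8,"grip":0.677},{"x":-20.5,"y":-38.8,"grip":0.677},{"x":-20.5,"y":-38.8,"grip":0.677},{"x":-20.5,"y":-38.8,"grip":0.677},{"x":-20.5,"y":-38.8,"grip":0.677},{"grip":0.677},{"grip":0.677}]'

```text
validation failed for argument at $.co...
```

Request:
arm_command --commands '[{"wx":0,"wy":0,"wz":-8,"x":0,"y":0,"z":0,"grip":0.677},{"wx":0,"wy":0,"wz":-8,"x":0,"y":0,"z":0,"grip":0.677},{"wx":0,"wy":0,"wz":0,"x":-20.5,"y":-38.8,"z":0,"grip":0.677},{"wx":0,"wy":0,"wz":0,"x":-20.5,"y":-38.8,"z":0,"grip":0.677},{"wx":0,"wy":0,"wz":0,"x":-20.5,"y":-38.8,"z":0,"grip":0.677},{"wx":0,"wy":0,"wz":0,"x":-20.5,"y":-38.8,"z":0,"grip":0.677},{"wx":0,"wy":0,"wz":0,"x":-20.5,"y":-38.8,"z":0,"grip":0.677},{"wx":0,"wy":0,"wz":0,"x":-20.5,"y":-38.8,"z":0,"grip":0.677},{"wx":0,"wy":0,"wz":0,"x":-20.5,"y":-38.8,"z":0,"grip":0.677},{"wx":0,"wy":0,"wz":0,"x":-20.5,"y":-38.8,"z":0,"grip":0.677}]'

```text
time: 1.35
tcp_pos: [0.4043, 0.3429, 0.2185]
orientation: [-180.0, -0.0, 173.7]
wrist_force: [0.5, -0.5, -0.6]
width: 0.0299
grasp_force: 0.0
```

Request:
arm_command --commands '[{"wx":0,"wy":0,"wz":0,"x":-9,"y":-44.4,"z":10,"grip":0.677},{"wx":0,"wy":0,"wz":0,"x":-9,"y":-44.4,"z":10,"grip":0.677},{"wx":0,"wy":0,"wz":0,"x":-9,"y":-44.4,"z":10,"grip":0.677},{"wx":0,"wy":0,"wz":0,"x":-9,"y":-44.4,"z":10,"grip":0.677},{"wx":0,"wy":0,"wz":0,"x":-9,"y":-44.4,"z":10,"grip":0.677},{"wx":0,"wy":0,"wz":0,"x":-9,"y":-44.4,"z":10,"grip":0.677},{"wx":0,"wy":0,"wz":0,"x":-9,"y":-44.4,"z":10,"grip":0.677},{"wx":0,"wy":0,"wz":0,"x":-9,"y":-44.4,"z":10,"grip":0.677},{"wx":0,"wy":0,"wz":0,"x":-9,"y":-44.4,"z":10,"grip":0.677},{"wx":0,"wy":0,"wz":0,"x":-9,"y":-44.4,"z":10,"grip":0.677}]'

```text
time: 2.6
tcp_pos: [0.4449, -0.1082, 0.1182]
orientation: [180.0, 0.0, 173.7]
wrist_force: [1.4, 0.1, 0.0]
width: 0.0298
grasp_force: 0.0
```

Request:
arm_command --commands '[{"wx":0,"wy":0,"wz":0,"x":0,"y":0,"z":30,"grip":0.677},{"wx":0,"wy":0,"wz":0,"x":0,"y":0,"z":30,"grip":0.677},{"wx":0,"wy":0,"wz":0,"x":0,"y":0,"z":0,"grip":0.677},{"wx":0,"wy":0,"wz":0,"x":0,"y":0,"z":0,"grip":0.677}]'

```text
time: 3.1
tcp_pos: [0.4449, -0.1066, 0.0592]
orientation: [-180.0, -0.0, 173.7]
wrist_force: [-1.2, 0.2, 0.4]
width: 0.0301
grasp_force: 0.0
```

```bash
python3 - <<'E'
from h import *
print(telemetry.sense()["tcp_pos"],telemetry.sense()["joints"])
S=shot("scene","pics/s1.png")[:,:,::-1];T=shot("top","pics/t1.png")[:,:,::-1]
A=cv2.resize(S[180:330,220:370],(400,400),interpolation=cv2.INTER_CUBIC)
B=cv2.resize(T[188:288,255:355],(400,400),interpolation=cv2.INTER_CUBIC)
cv2.imwrite("pics/c2.png",np.hstack([A,B]))
E
```

```text
[ 0.4449496  -0.10660243  0.0591774 ] [  8.31236741  32.6400137   -2.76330027 133.49555359   6.18396422
  13.97820863  83.72510607]
```

View pics/c2.png

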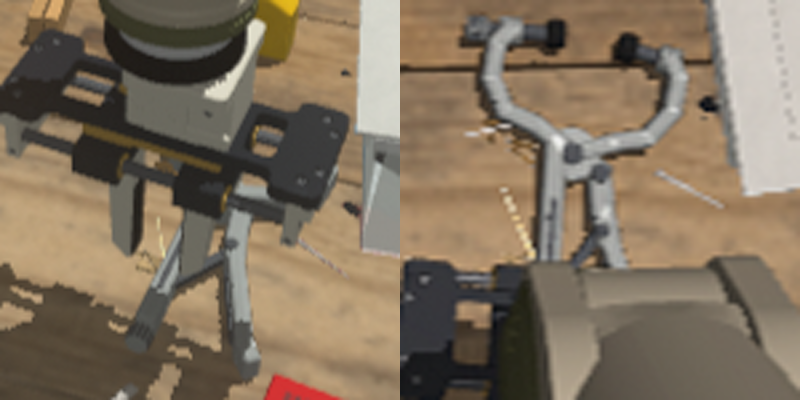

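The crop shows the fingers straddling the screw handle: tips at (125,250) and (195,265), with the handle between them. The inner finger is clear of the lever, so I'm going down and closing.

Request:
arm_command --commands '[{"wx":0,"wy":0,"wz":0,"x":0,"y":0,"z":20,"grip":0.677},{"wx":0,"wy":0,"wz":0,"x":0,"y":0,"z":20,"grip":0.677},{"wx":0,"wy":0,"wz":0,"x":0,"y":0,"z":8,"grip":0.677},{"wx":0,"wy":0,"wz":0,"x":0,"y":0,"z":7,"grip":0.677},{"wx":0,"wy":0,"wz":0,"x":0,"y":0,"z":0,"grip":0.677}]'

```text
time: 3.82
tcp_pos: [0.4455, -0.1068, 0.0045]
orientation: [180.0, -0.0, 173.7]
wrist_force: [-1.1, -0.4, 0.2]
width: 0.0298
grasp_force: 0.0
```

Request:
arm_command --commands '[{"wx":0,"wy":0,"wz":0,"x":0,"y":0,"z":0,"grip":0.8},{"wx":0,"wy":0,"wz":0,"x":0,"y":0,"z":0,"grip":0.9},{"wx":0,"wy":0,"wz":0,"x":0,"y":0,"z":0,"grip":1},{"wx":0,"wy":0,"wz":0,"x":0,"y":0,"z":0,"grip":1},{"wx":0,"wy":0,"wz":0,"x":0,"y":0,"z":0,"grip":1},{"wx":0,"wy":0,"wz":0,"x":0,"y":0,"z":0,"grip":1}]'

```text
time: 4.58
tcp_pos: [0.4455, -0.1068, 0.0046]
orientation: [180.0, -0.0, 173.8]
wrist_force: [0.1, 0.5, 6.2]
width: 0.0132
grasp_force: 30.0
```

```bash
cat >> h.py <<'E'
def rect(im,name,x0,x1,y0,y1,z,s):  # metric top-down patch: column<-y (left=+y), row<-x (up=+x); s px/m
    X,Y=np.meshgrid(x1-np.arange(int((x1-x0)*s))/s, y1-np.arange(int((y1-y0)*s))/s, indexing="ij")
    c=cams.calibration(name);p=np.array(c["R"])@np.stack([X.ravel(),Y.ravel(),np.full(X.size,z)])+np.array(c["t"])[:,None]
    u=(c["fx"]*p[0]/p[2]+c["cx"]).reshape(X.shape);v=(c["fy"]*p[1]/p[2]+c["cy"]).reshape(X.shape)
    return cv2.remap(im,u.astype(np.float32),v.astype(np.float32),cv2.INTER_CUBIC)
E
python3 - <<'E'
from h import *
I=[rect(cv2.imread(f"pics/{n}0.png"),n,.67,.82,.025,.1,.028,4000) for n in("top","scene")]
for J in I:
    for k in range(0,J.shape[0],40): cv2.line(J,(0,k),(6,k),(0,0,255),1)
    for k in range(0,J.shape[1],40): cv2.line(J,(k,0),(k,6),(0,0,255),1)
cv2.imwrite("pics/r.png",np.hstack(I)); print(I[0].shape)
E
```

```text
(599, 300, 3)
```

View pics/r.png

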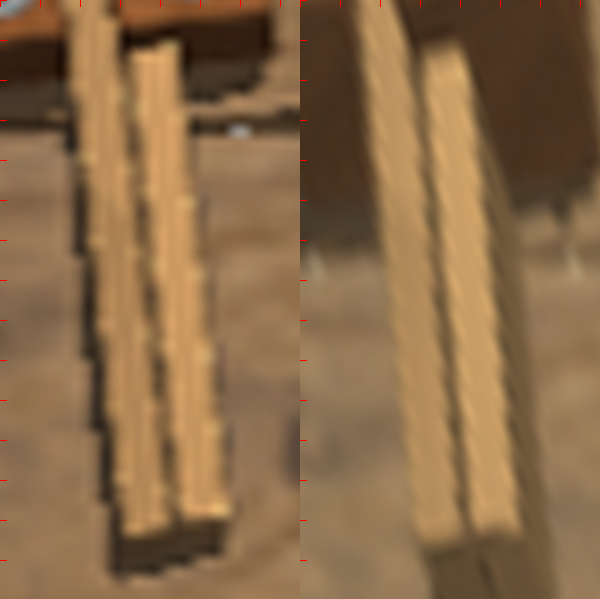

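Each image in the rectified crop has rail and strip with yaw of about 6°. The rail's end is at rows 530 to 540 and the strip's at 515 to 530, so the strip may sit 1 to 2 mm inset. I'll measure that with averaged edge profiles.

```bash
cat >> h.py <<'E'
def railprof(im,name,org,yaw,z=.028):
    c,s=np.cos(yaw),np.sin(yaw);g=cv2.cvtColor(im,cv2.COLOR_BGR2GRAY).astype(np.float32)
    def samp(X,Y):
        p=np.stack([org[0]+c*X-s*Y,org[1]+s*X+c*Y,np.full_like(X,z)]).reshape(3,-1)
        k=cams.calibration(name);q=np.array(k["R"])@p+np.array(k["t"])[:,None]
        return cv2.remap(g,(k["fx"]*q[0]/q[2]+k["cx"]).reshape(X.shape).astype(np.float32),(k["fy"]*q[1]/q[2]+k["cy"]).reshape(X.shape).astype(np.float32),cv2.INTER_CUBIC)
    return samp
E
python3 - <<'E'
from h import *
org=(.6865,.058);
for n in("top","scene"):
    im=cv2.imread(f"pics/{n}0.png");f=railprof(im,n,org,np.radians(6))
    # lateral profiles in three windows
    ys=np.arange(-.022,.022,.001)
    for x0 in(.01,.04,.07):
        X,Y=np.meshgrid(np.arange(x0,x0+.03,.0005),ys,indexing="ij");p=f(X,Y).mean(0)
        print(n,x0,*[int(a) for a in p])
    xs=np.arange(-.01,.012,.0005)
    for w,(a,b) in {"rail":(.003,.009),"strip":(-.0115,-.0055)}.items():
        X,Y=np.meshgrid(xs,np.arange(a,b,.0005),indexing="ij");p=f(X,Y).mean(1)
        hi=p[-8:].mean();
        for lev in(.9,.8,.7):
            i=np.where(p<lev*hi)[0].max();e=xs[i]+.0005*(lev*hi-p[i])/(p[i+1]-p[i]);print(n,w,lev,round(e*1e3,2),end=" ")
        print(*[int(v) for v in p[::4]])
E
```

```text
top 0.01 117 117 117 113 106 103 110 124 140 152 159 161 158 156 159 163 160 146 125 104 94 100 116 135 146 147 144 142 142 146 147 142 129 109 80 56 49 64 88 107 118 124 126 124
top 0.04 125 124 123 119 113 111 118 130 144 156 163 164 162 160 161 164 164 153 133 111 97 99 112 128 141 145 143 139 139 143 143 137 124 102 76 56 53 69 90 107 117 122 122 121
top 0.07 118 119 120 118 112 106 110 122 138 152 161 166 166 163 163 166 164 153 133 112 99 100 113 132 146 149 147 143 142 144 145 141 130 110 86 67 64 78 99 115 123 125 125 123
top rail 0.9 1.89 top rail 0.8 1.34 top rail 0.7 0.84 97 47 53 51 50 79 133 148 146 144 144
top strip 0.9 4.11 top strip 0.8 3.61 top strip 0.7 3.14 116 116 67 49 54 57 75 139 169 159 158
scene 0.01 127 121 111 100 94 91 90 88 93 112 139 158 163 162 161 161 161 162 165 160 142 116 98 101 120 140 149 150 149 147 146 146 147 147 142 134 127 125 124 124 124 123 122 121
scene 0.04 122 116 108 100 94 92 90 88 92 110 137 158 165 165 164 163 163 164 166 163 148 123 102 100 115 133 144 147 146 145 143 143 144 144 140 133 127 125 125 126 126 125 125 124
scene 0.07 72 70 70 72 76 81 85 87 93 109 135 156 166 168 167 166 165 165 168 166 152 127 106 103 120 140 151 153 152 150 148 147 148 148 140 122 99 80 69 65 64 64 64 63
scene rail 0.9 0.95 scene rail 0.8 -0.32 scene rail 0.7 -1.4 76 76 72 74 95 122 139 148 149 147 146
scene strip 0.9 2.59 scene strip 0.8 1.19 scene strip 0.7 -0.06 84 84 82 83 89 112 137 155 158 159 159
```

The strip looks about 1.5 to 2 mm inset, so I'll mend that before clamping. First I'm sliding the pliers to a pre-approach position in line with the rail.

Request:
arm_command --commands '[{"wx":0,"wy":0,"wz":-0.6,"x":-0.5,"y":8,"z":0,"grip":1},{"wx":0,"wy":0,"wz":-1.2,"x":-1,"y":16,"z":0,"grip":1},{"wx":0,"wy":0,"wz":-1.3,"x":-1,"y":18,"z":0,"grip":1},{"wx":0,"wy":0,"wz":-1.3,"x":-1,"y":18,"z":0,"grip":1},{"wx":0,"wy":0,"wz":-1.3,"x":-1,"y":18,"z":0,"grip":1},{"wx":0,"wy":0,"wz":-1.3,"x":-1,"y":18,"z":0,"grip":1},{"wx":0,"wy":0,"wz":-1.3,"x":-1,"y":18,"z":0,"grip":1},{"wx":0,"wy":0,"wz":-1.3,"x":-1,"y":18,"z":0,"grip":1},{"wx":0,"wy":0,"wz":-1.3,"x":-1,"y":15,"z":0,"grip":1},{"wx":0,"wy":0,"wz":-1.3,"x":0,"y":8,"z":0,"grip":1}]'

```text
time: 5.82
tcp_pos: [0.4569, 0.0467, 0.0046]
orientation: [-179.9, -0.1, -174.2]
wrist_force: [0.8, -6.4, 6.7]
width: 0.0142
grasp_force: 30.2
```

Request:
arm_command --commands '[{"wx":0,"wy":0,"wz":0,"x":-6,"y":3,"z":0,"grip":1},{"wx":0,"wy":0,"wz":0,"x":-6,"y":3,"z":0,"grip":1},{"wx":0,"wy":0,"wz":0,"x":-6,"y":1.3,"z":0,"grip":1},{"wx":0,"wy":0,"wz":0,"x":0,"y":0,"z":0,"grip":1},{"wx":0,"wy":0,"wz":0,"x":0,"y":0,"z":0,"grip":1}]'

```text
time: 6.45
tcp_pos: [0.4708, 0.0549, 0.0046]
orientation: [-179.9, -0.4, -174.2]
wrist_force: [-8.0, -2.9, 13.8]
width: 0.0138
grasp_force: 30.0
```

```bash
python3 - <<'E'
from h import *
s=telemetry.sense();print(s["tcp_pos"],s["orientation"],s["joints"])
S=shot("scene","pics/s2.png")[:,:,::-1];T=shot("top","pics/t2.png")[:,:,::-1]
A=rect(np.ascontiguousarray(T),"top",.55,.75,-.04,.16,.02,2000);B=rect(np.ascontiguousarray(S),"scene",.55,.75,-.04,.16,.02,2000)
cv2.imwrite("pics/c3.png",np.hstack([A,B]))
E
```

```text
[0.4708179  0.05491579 0.00456972] [-179.88120995   -0.3715544  -174.16000136] [-10.84580625  39.55015226  -3.93463785 132.37392241  16.84026285
   8.90327029  65.29308662]
```

View pics/c3.png

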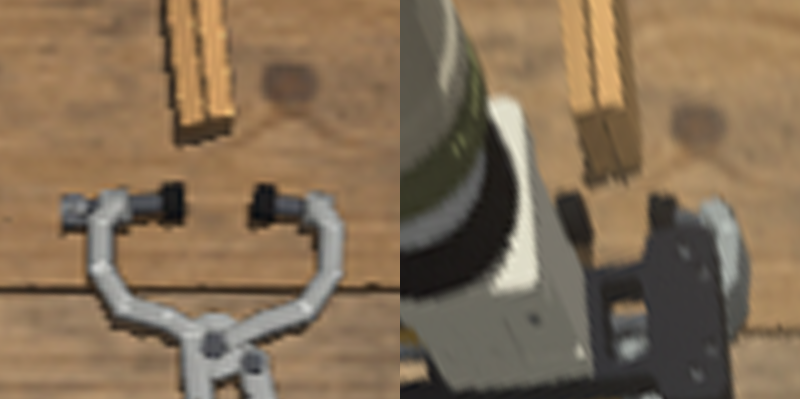

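The top part of the crop has pad faces at columns 185 and 250 (row 203), and the wood at columns 178 to 235 ending near row 130. The pads' middle needs about +1.3 mm lateral and about 69 mm forward. I'm easing the grip height slightly and sliding in.

Request:
arm_command --commands '[{"wx":0,"wy":0,"wz":0,"x":0,"y":0.7,"z":-0.7,"grip":1},{"wx":0,"wy":0,"wz":0,"x":-2,"y":0.6,"z":0,"grip":1},{"wx":0,"wy":0,"wz":0,"x":-5,"y":0,"z":0,"grip":1},{"wx":0,"wy":0,"wz":0,"x":-6,"y":0,"z":0,"grip":1},{"wx":0,"wy":0,"wz":0,"x":-6,"y":0,"z":0,"grip":1},{"wx":0,"wy":0,"wz":0,"x":-3,"y":0,"z":0,"grip":1},{"wx":0,"wy":0,"wz":0,"x":0,"y":0,"z":0,"grip":1}]'

```text
time: 7.42
tcp_pos: [0.4969, 0.0605, 0.0049]
orientation: [180.0, 0.0, -174.1]
wrist_force: [0.5, -1.1, -3.4]
width: 0.0137
grasp_force: 30.0
```

```bash
python3 - <<'E'
from h import *
T=shot("top","pics/t3.png")[:,:,::-1]
A=rect(np.ascontiguousarray(T),"top",.63,.73,.0,.12,.02,5000)
for k in range(0,600,50): cv2.line(A,(k,0),(k,8),(0,0,255),1); cv2.line(A,(0,k),(8,k),(0,0,255),1)
cv2.imwrite("pics/c4.png",A)
E
```

```text
(no output)
```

View pics/c4.png

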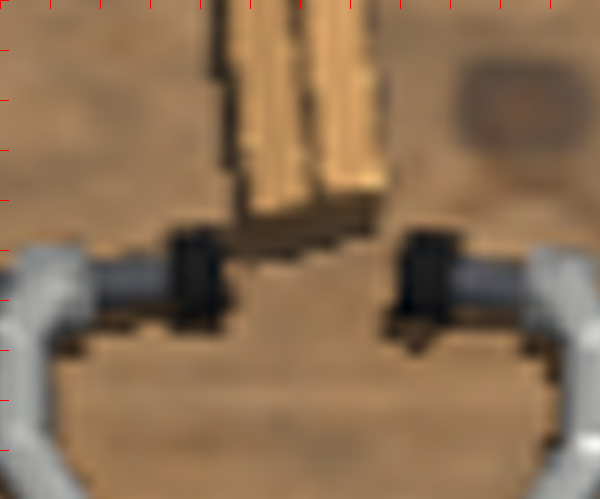

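The left pad face is at column 225 and the right one at 400 (mid 312, row 277). The wood spans columns 245 to 385 at the end. Going forward at 6°, the pads would sit about 2.5 mm too far left, so I'm correcting that and sliding in about 43 mm.

Request:
arm_command --commands '[{"wx":0,"wy":0,"wz":0,"x":0,"y":-1.2,"z":0,"grip":1},{"wx":0,"wy":0,"wz":0,"x":0,"y":-1.2,"z":0,"grip":1},{"wx":0,"wy":0,"wz":0,"x":-3,"y":0,"z":0,"grip":1},{"wx":0,"wy":0,"wz":0,"x":-4,"y":0,"z":0,"grip":1},{"wx":0,"wy":0,"wz":0,"x":-4,"y":0,"z":0,"grip":1},{"wx":0,"wy":0,"wz":0,"x":-4,"y":0,"z":0,"grip":1}]'

```text
time: 8.22
tcp_pos: [0.5111, 0.0592, 0.0048]
orientation: [180.0, -0.1, -174.1]
wrist_force: [-2.3, -0.5, -1.0]
width: 0.0134
grasp_force: 30.0
```

Request:
arm_command --commands '[{"wx":0,"wy":0,"wz":0,"x":-4,"y":0,"z":0,"grip":1},{"wx":0,"wy":0,"wz":0,"x":-4,"y":0,"z":0,"grip":1}]'

```text
time: 8.48
tcp_pos: [0.5192, 0.0603, 0.0048]
orientation: [180.0, -0.1, -174.1]
wrist_force: [-3.9, -0.9, -1.2]
width: 0.0139
grasp_force: 30.0
```

Request:
arm_command --commands '[{"wx":0,"wy":0,"wz":0,"x":-5,"y":0,"z":0,"grip":1},{"wx":0,"wy":0,"wz":0,"x":-5,"y":0,"z":0,"grip":1},{"wx":0,"wy":0,"wz":0,"x":-5,"y":0,"z":0,"grip":1},{"wx":0,"wy":0,"wz":0,"x":-5,"y":0,"z":0,"grip":1},{"wx":0,"wy":0,"wz":0,"x":0,"y":0,"z":0,"grip":1}]'

```text
time: 9.1
tcp_pos: [0.5401, 0.0626, 0.0049]
orientation: [180.0, 0.0, -174.1]
wrist_force: [1.1, -0.6, -2.4]
width: 0.0135
grasp_force: 30.0
```

```bash
python3 - <<'E'
from h import *
T=shot("top","pics/t4.png")[:,:,::-1];S=shot("scene","pics/s4.png")[:,:,::-1]
A=rect(np.ascontiguousarray(T),"top",.65,.77,.0,.12,.02,3333)
B=cv2.resize(S[140:240,200:300],(400,400),interpolation=cv2.INTER_CUBIC)
print(A.shape)
cv2.imwrite("pics/c5.png",np.hstack([A[:399,:399],B[:399]]))
E
```

```text
(399, 399, 3)
```

View pics/c5.png

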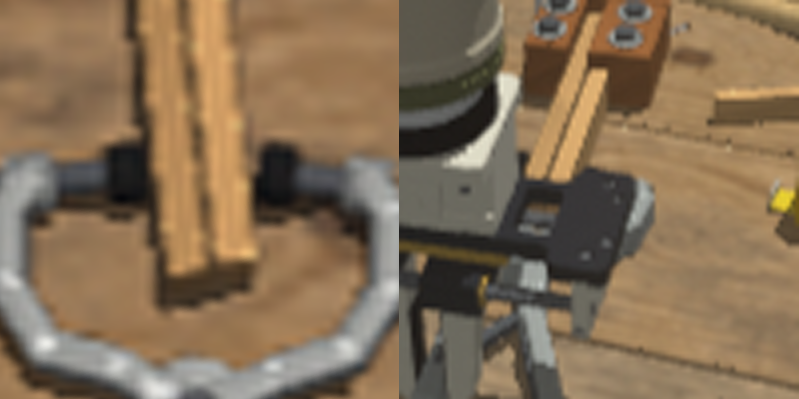

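The pads sit on the wood about 30 mm in (pad row 173, rail end row 275), with a gap on both sides. The strip's end (row 262) is still about 2 mm inset. I'm releasing the handle and using the closed fingers to press the strip's side gently against the rail and draw it out flush.

Request:
arm_command --commands '[{"wx":0,"wy":0,"wz":0,"x":0,"y":0,"z":0,"grip":0.8},{"wx":0,"wy":0,"wz":0,"x":0,"y":0,"z":0,"grip":0.7},{"wx":0,"wy":0,"wz":0,"x":0,"y":0,"z":0,"grip":0.677},{"wx":0,"wy":0,"wz":0,"x":0,"y":0,"z":-15,"grip":0.677},{"wx":0,"wy":0,"wz":0,"x":0,"y":0,"z":-25,"grip":0.677},{"wx":0,"wy":0,"wz":0,"x":0,"y":0,"z":-20,"grip":1},{"wx":0,"wy":0,"wz":0,"x":-45,"y":-12.4,"z":0,"grip":1},{"wx":0,"wy":0,"wz":0,"x":-45,"y":-12.4,"z":0,"grip":1},{"wx":0,"wy":0,"wz":0,"x":-45,"y":-12.4,"z":0,"grip":1},{"wx":0,"wy":0,"wz":0,"x":-45,"y":-12.4,"z":0,"grip":1}]'

```text
time: 10.45
tcp_pos: [0.7246, 0.0311, 0.0661]
orientation: [180.0, -0.0, -174.1]
wrist_force: [0.0, 0.3, 0.5]
width: 0.0006
grasp_force: 0.0
```

Request:
arm_command --commands '[{"wx":0,"wy":0,"wz":0,"x":-45,"y":-12.4,"z":0,"grip":1},{"wx":0,"wy":0,"wz":0,"x":0,"y":0,"z":0,"grip":1},{"wx":0,"wy":0,"wz":0,"x":0,"y":0,"z":25,"grip":1},{"wx":0,"wy":0,"wz":0,"x":0,"y":0,"z":25,"grip":1},{"wx":0,"wy":0,"wz":0,"x":0,"y":0,"z":6,"grip":1},{"wx":0,"wy":0,"wz":0,"x":0,"y":0,"z":0,"grip":1}]'

```text
time: 11.2
tcp_pos: [0.7687, 0.0241, 0.0083]
orientation: [180.0, -0.1, -174.1]
wrist_force: [-0.0, 0.1, 0.8]
width: 0.0004
grasp_force: 0.0
```

```bash
python3 - <<'E'
from h import *
T=shot("top","pics/t5.png")[:,:,::-1];S=shot("scene","pics/s5.png")[:,:,::-1]
A=T[120:240,190:290];B=S[120:240,200:320]
cv2.imwrite("pics/c6.png",np.hstack([cv2.resize(A,(333,400),interpolation=cv2.INTER_CUBIC),cv2.resize(B,(400,400),interpolation=cv2.INTER_CUBIC)]))
E
```

```text
(no output)
```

View pics/c6.png

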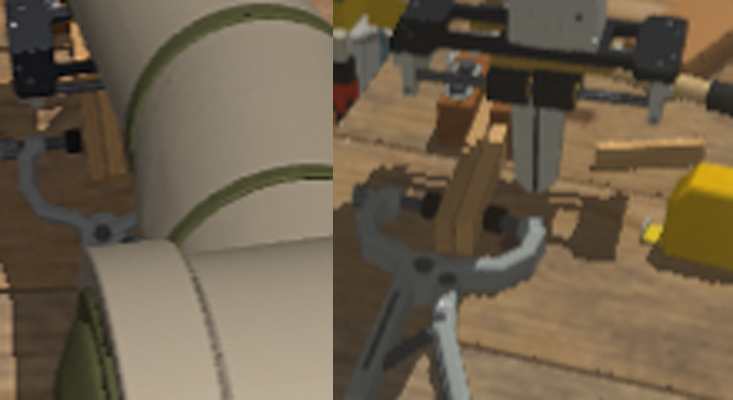

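The closed fingers stand right of the strip at scene crop (538,150), clear of the jaw and the tape measure. I'm approaching the strip's side gently.

Request:
arm_command --commands '[{"wx":0,"wy":0,"wz":0,"x":0,"y":5,"z":0,"grip":1},{"wx":0,"wy":0,"wz":0,"x":0,"y":4,"z":0,"grip":1},{"wx":0,"wy":0,"wz":0,"x":0,"y":2,"z":0,"grip":1},{"wx":0,"wy":0,"wz":0,"x":0,"y":2,"z":0,"grip":1},{"wx":0,"wy":0,"wz":0,"x":0,"y":0,"z":0,"grip":1}]'

```text
time: 11.92
tcp_pos: [0.7678, 0.0371, 0.0086]
orientation: [180.0, -0.1, -174.1]
wrist_force: [0.0, 1.1, 0.7]
width: 0.0003
grasp_force: 0.0
```

Request:
arm_command --commands '[{"wx":0,"wy":0,"wz":0,"x":0,"y":1.5,"z":0,"grip":1},{"wx":0,"wy":0,"wz":0,"x":0,"y":1.5,"z":0,"grip":1},{"wx":0,"wy":0,"wz":0,"x":0,"y":0,"z":0,"grip":1}]'

```text
time: 12.3
tcp_pos: [0.7675, 0.04, 0.0086]
orientation: [180.0, -0.0, -174.1]
wrist_force: [0.2, 0.2, 0.2]
width: 0.0005
grasp_force: 0.0
```

Request:
arm_command --commands '[{"wx":0,"wy":0,"wz":0,"x":0,"y":1,"z":0,"grip":1},{"wx":0,"wy":0,"wz":0,"x":0,"y":1,"z":0,"grip":1},{"wx":0,"wy":0,"wz":0,"x":0,"y":0,"z":0,"grip":1}]'

```text
time: 12.68
tcp_pos: [0.7673, 0.0409, 0.0085]
orientation: [-180.0, -0.1, -174.1]
wrist_force: [0.5, -3.9, -0.9]
width: 0.0003
grasp_force: 1.7
```

Request:
arm_command --commands '[{"wx":0,"wy":0,"wz":0,"x":0,"y":0.7,"z":0,"grip":1},{"wx":0,"wy":0,"wz":0,"x":0,"y":0,"z":0,"grip":1},{"wx":0,"wy":0,"wz":0,"x":0.5,"y":0,"z":0,"grip":1},{"wx":0,"wy":0,"wz":0,"x":0.5,"y":0,"z":0,"grip":1},{"wx":0,"wy":0,"wz":0,"x":0.5,"y":0,"z":0,"grip":1},{"wx":0,"wy":0,"wz":0,"x":0,"y":0,"z":0,"grip":1}]'

```text
time: 13.42
tcp_pos: [0.7666, 0.0409, 0.0088]
orientation: [-179.9, 0.0, -174.1]
wrist_force: [2.3, -5.0, -1.0]
width: 0.0004
grasp_force: 2.6
```

```bash
python3 - <<'E'
from h import *
T=shot("top","pics/t6.png")[:,:,::-1];S=shot("scene","pics/s6.png")[:,:,::-1]
A=S[130:230,210:310]
cv2.imwrite("pics/c7.png",cv2.resize(A,(600,600),interpolation=cv2.INTER_CUBIC))
E
```

```text
(no output)
```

View pics/c7.png

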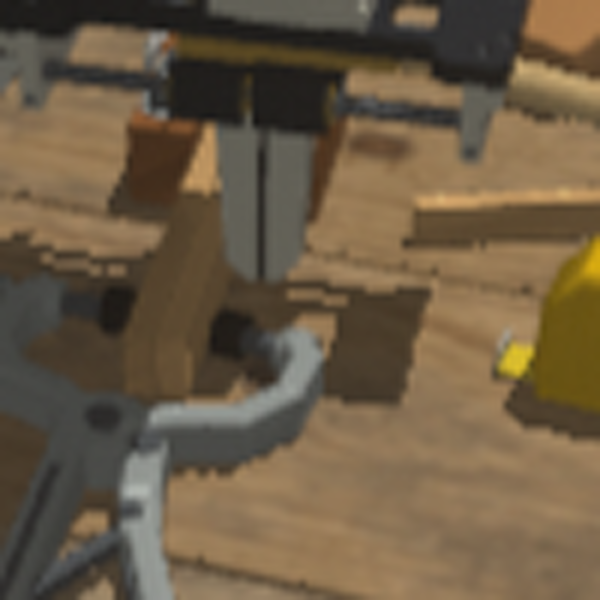

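The crop shows the strip pressed against the rail with no gap visible, and the pads straddling both. That was my last picture, so the rest goes by numbers. I'm drawing a little further.

Request:
arm_command --commands '[{"wx":0,"wy":0,"wz":0,"x":0.5,"y":0,"z":0,"grip":1},{"wx":0,"wy":0,"wz":0,"x":0.5,"y":0,"z":0,"grip":1},{"wx":0,"wy":0,"wz":0,"x":0.5,"y":0,"z":0,"grip":1},{"wx":0,"wy":0,"wz":0,"x":0,"y":0,"z":0,"grip":1}]'

```text
time: 14.02
tcp_pos: [0.7653, 0.0408, 0.0089]
orientation: [-179.9, 0.1, -174.1]
wrist_force: [2.8, -4.6, -0.5]
width: 0.0006
grasp_force: 2.7
```

```bash
python3 - <<'E'
from h import *
print(telemetry.sense()["tcp_pos"])
# is strip front end visible in the scene view? compare scene s5 (before push), s6 (after first drag), now
import numpy as np
S=shot("scene","pics/s7.png")[:,:,::-1]
c=lambda p:cv2.imread(p)
for n in("s5","s6","s7"):
    im=c(f"pics/{n}.png")
    f=railprof(im,"scene",(.687,.0598),np.radians(6));xs=np.arange(-.016,.014,.0005)
    for w,(a,b) in {"rail":(.003,.010),"strip0":(-.012,-.006),"strip1":(-.010,-.003)}.items():
        X,Y=np.meshgrid(xs,np.arange(a,b,.0005),indexing="ij");p=f(X,Y).mean(1)
        print(n,w,*[int(v) for v in p[::3]])
E
```

```text
[0.7653043  0.04076532 0.00894872]
s5 rail 69 69 70 70 71 71 71 71 71 71 71 71 71 70 69 69 70 70 70 70
s5 strip0 78 79 80 81 82 82 81 80 80 80 79 78 77 76 75 74 74 75 75 75
s5 strip1 73 73 72 73 73 74 75 75 76 77 77 77 76 74 74 73 74 74 74 74
s6 rail 69 70 70 71 72 72 72 71 72 72 72 71 71 70 69 69 69 70 70 71
s6 strip0 80 81 81 82 82 82 82 83 83 82 81 79 78 77 76 75 75 75 76 76
s6 strip1 77 79 80 81 81 81 81 81 81 80 79 78 77 76 75 75 76 76 76 76
s7 rail 69 70 71 71 72 72 72 72 72 72 72 72 71 70 69 69 69 69 70 70
s7 strip0 81 81 82 82 83 82 82 81 80 79 78 77 77 76 76 75 76 76 76 76
s7 strip1 79 80 81 82 82 81 80 79 79 79 78 77 76 76 76 76 76 76 76 76
```

Request:
arm_command --commands '[{"wx":0,"wy":0,"wz":0,"x":0,"y":-4,"z":0,"grip":1},{"wx":0,"wy":0,"wz":0,"x":0,"y":-8,"z":0,"grip":1},{"wx":0,"wy":0,"wz":0,"x":0,"y":0,"z":-30,"grip":1},{"wx":0,"wy":0,"wz":0,"x":0,"y":0,"z":-40,"grip":1},{"wx":0,"wy":0,"wz":0,"x":42,"y":5.5,"z":0,"grip":0.5},{"wx":0,"wy":0,"wz":0,"x":43,"y":6,"z":0,"grip":0},{"wx":0,"wy":0,"wz":0,"x":43,"y":6,"z":0,"grip":0},{"wx":0,"wy":0,"wz":0,"x":43,"y":6,"z":0,"grip":0},{"wx":0,"wy":0,"wz":0,"x":43,"y":6,"z":0,"grip":0},{"wx":0,"wy":0,"wz":0,"x":0,"y":0,"z":0,"grip":0}]'

```text
time: 15.32
tcp_pos: [0.5463, 0.0375, 0.0791]
orientation: [180.0, -0.2, -174.0]
wrist_force: [-0.0, 0.8, 0.2]
width: 0.0555
grasp_force: 0.0
```

```bash
cat > m.py <<'E'
from h import *
import sys
s=telemetry.sense();t=s["tcp_pos"]*1e3;c,q=np.cos(np.radians(6)),np.sin(np.radians(6))
d=t[:2]-[687,59.8];print("tcp",t.round(1),"rail",(c*d[0]+q*d[1]).round(1),(-q*d[0]+c*d[1]).round(1),s["orientation"])
def ends(im,n,org,tag):
    f=railprof(im,n,org,np.radians(6));xs=np.arange(-.012,.012,.0005)
    ys=np.arange(-.022,.024,.001);X,Y=np.meshgrid(np.arange(.008,.018,.0005),ys,indexing="ij");print(tag,"lat",*[int(a) for a in f(X,Y).mean(0)])
    out=[]
    for w,(a,b) in {"rail":(.003,.009),"strip0":(-.0115,-.0055),"strip1":(-.0095,-.003)}.items():
        X,Y=np.meshgrid(xs,np.arange(a,b,.0005),indexing="ij");p=f(X,Y).mean(1);hi=p[-8:].mean();r=[]
        for lev in(.9,.8,.7):
            k=np.where(p<lev*hi)[0]
            r.append(round((xs[k.max()]+.0005*(lev*hi-p[k.max()])/(p[k.max()+1]-p[k.max()]))*1e3,1) if len(k) and k.max()<len(p)-1 else None)
        print(tag,w,r,*[int(v) for v in p[::4]])
tag=sys.argv[1]
ims={n:np.ascontiguousarray(shot(n,f"pics/{n}_{tag}.png")[:,:,::-1]) for n in("top","scene")}
ends(cv2.imread("pics/top0.png"),"top",(.6865,.0575),"top before");ends(ims["top"],"top",(.6865,.0575),"top now")
ends(cv2.imread("pics/scene0.png"),"scene",(.6865,.060),"sc before");ends(ims["scene"],"scene",(.6865,.060),"sc now")
E
python3 m.py a
```

```text
tcp [546.3  37.5  79.1] rail -142.3 -7.5 [ 179.9913325    -0.21036018 -174.00390583]
top before lat 120 121 121 122 119 113 111 118 130 143 152 157 158 156 156 161 165 156 138 118 105 103 113 130 145 149 145 142 142 144 146 146 137 122 99 72 55 57 77 100 116 123 126 125 122 121
top before rail [np.float64(2.1), np.float64(1.5), np.float64(1.0)] 131 97 48 52 51 50 76 129 148 148 146 145
top before strip0 [np.float64(4.0), np.float64(3.6), np.float64(3.1)] 115 116 118 68 49 54 57 73 140 170 158 157
top before strip1 [np.float64(4.5), np.float64(3.9), np.float64(3.3)] 117 117 106 65 51 57 57 74 127 162 159 154
top now lat 84 87 88 90 90 86 88 104 128 151 164 171 172 166 161 163 166 162 152 138 129 125 130 140 150 154 151 148 148 150 153 153 143 127 104 76 58 60 81 105 121 128 131 129 126 126
top now rail [np.float64(2.1), np.float64(1.5), np.float64(1.0)] 138 100 49 56 54 52 79 134 155 154 152 151
top now strip0 [np.float64(1.7), np.float64(1.3), np.float64(0.9)] 121 119 105 81 61 56 78 160 173 162 165 165
top now strip1 [np.float64(1.7), np.float64(1.3), np.float64(0.9)] 123 118 83 59 
[... 216 characters left out ...]
125
sc before rail [np.float64(0.6), np.float64(-0.7), np.float64(-1.7)] 79 79 78 73 78 100 127 142 150 147 147 148
sc before strip0 [np.float64(2.6), np.float64(1.4), np.float64(0.2)] 80 81 83 82 81 85 109 137 155 161 162 160
sc before strip1 [np.float64(2.4), np.float64(1.3), np.float64(0.2)] 75 75 77 79 78 82 106 135 152 158 158 156
sc now lat 38 36 35 35 36 36 36 36 36 37 37 36 36 36 36 36 36 35 35 35 35 35 35 35 35 35 35 36 36 35 35 36 38 41 41 40 39 38 37 37 37 36 36 37 41 47
sc now rail [None, None, None] 85 85 84 82 78 70 58 46 36 35 35 36
sc now strip0 [None, None, None] 106 106 106 108 100 86 61 41 33 36 36 37
sc now strip1 [None, None, None] 100 103 106 107 99 84 60 41 34 36 36 36
```

The strip's end is now level with the rail's (1.7 vs 2.1 mm in the same profile, before it was 4.0 vs 2.1). Now I'm lowering the open gripper over both handles.

Request:
arm_command --commands '[{"wx":0,"wy":0,"wz":0,"x":-3.5,"y":-1.9,"z":0,"grip":0},{"wx":0,"wy":0,"wz":0,"x":0,"y":0,"z":0,"grip":0},{"wx":0,"wy":0,"wz":0,"x":0,"y":0,"z":0,"grip":0},{"wx":0,"wy":0,"wz":0,"x":0,"y":0,"z":25,"grip":0},{"wx":0,"wy":0,"wz":0,"x":0,"y":0,"z":20,"grip":0},{"wx":0,"wy":0,"wz":0,"x":0,"y":0,"z":15,"grip":0},{"wx":0,"wy":0,"wz":0,"x":0,"y":0,"z":8,"grip":0},{"wx":0,"wy":0,"wz":0,"x":0,"y":0,"z":6,"grip":0},{"wx":0,"wy":0,"wz":0,"x":0,"y":0,"z":0,"grip":0}]'

```text
time: 16.55
tcp_pos: [0.5532, 0.036, 0.0047]
orientation: [180.0, -0.1, -174.1]
wrist_force: [-0.2, 0.1, 0.2]
width: 0.0927
grasp_force: 0.0
```

Request:
arm_command --commands '[{"wx":0,"wy":0,"wz":0,"x":1.5,"y":0,"z":0,"grip":0.15},{"wx":0,"wy":0,"wz":0,"x":0,"y":0,"z":0,"grip":0.2},{"wx":0,"wy":0,"wz":0,"x":0,"y":0,"z":0,"grip":0.23},{"wx":0,"wy":0,"wz":0,"x":0,"y":0,"z":0,"grip":0.24},{"wx":0,"wy":0,"wz":0,"x":0,"y":0,"z":0,"grip":0.24}]'

```text
time: 17.18
tcp_pos: [0.5518, 0.0355, 0.0049]
orientation: [180.0, -0.0, -174.1]
wrist_force: [0.5, -1.6, 1.1]
width: 0.071
grasp_force: 1.0
```

Request:
arm_command --commands '[{"wx":0,"wy":0,"wz":0,"x":0,"y":0.5,"z":0,"grip":0.25},{"wx":0,"wy":0,"wz":0,"x":0,"y":0.5,"z":0,"grip":0.26},{"wx":0,"wy":0,"wz":0,"x":0,"y":0.5,"z":0,"grip":0.27},{"wx":0,"wy":0,"wz":0,"x":0,"y":0.5,"z":0,"grip":0.28},{"wx":0,"wy":0,"wz":0,"x":0,"y":0,"z":0,"grip":0.28}]'

```text
time: 17.8
tcp_pos: [0.5515, 0.038, 0.0048]
orientation: [180.0, -0.1, -174.1]
wrist_force: [0.2, -0.3, 0.2]
width: 0.0671
grasp_force: 1.5
```

Request:
arm_command --commands '[{"wx":0,"wy":0,"wz":0,"x":0,"y":0.9,"z":0,"grip":0.3},{"wx":0,"wy":0,"wz":0,"x":0,"y":0.9,"z":0,"grip":0.32},{"wx":0,"wy":0,"wz":0,"x":0,"y":0.9,"z":0,"grip":0.34},{"wx":0,"wy":0,"wz":0,"x":0,"y":0,"z":0,"grip":0.34}]'

```text
time: 18.3
tcp_pos: [0.5511, 0.0409, 0.0048]
orientation: [180.0, -0.1, -174.1]
wrist_force: [-0.7, 0.8, -0.4]
width: 0.0614
grasp_force: 2.8
```

Request:
arm_command --commands '[{"wx":0,"wy":0,"wz":0,"x":0,"y":0.9,"z":0,"grip":0.36},{"wx":0,"wy":0,"wz":0,"x":0,"y":0.9,"z":0,"grip":0.38},{"wx":0,"wy":0,"wz":0,"x":0,"y":0,"z":0,"grip":0.38}]'

```text
time: 18.68
tcp_pos: [0.551, 0.0424, 0.0048]
orientation: [180.0, -0.1, -174.1]
wrist_force: [-1.5, 1.5, -0.0]
width: 0.0578
grasp_force: 3.6
```

Request:
arm_command --commands '[{"wx":0,"wy":0,"wz":0,"x":0,"y":0.9,"z":0,"grip":0.4},{"wx":0,"wy":0,"wz":0,"x":0,"y":0.9,"z":0,"grip":0.42},{"wx":0,"wy":0,"wz":0,"x":0,"y":0,"z":0,"grip":0.42}]'

```text
time: 19.05
tcp_pos: [0.5507, 0.0438, 0.0048]
orientation: [-180.0, -0.1, -174.1]
wrist_force: [-0.6, -0.2, 0.2]
width: 0.0542
grasp_force: 6.3
```

Request:
arm_command --commands '[{"wx":0,"wy":0,"wz":0,"x":0,"y":0.9,"z":0,"grip":0.44},{"wx":0,"wy":0,"wz":0,"x":0,"y":0.9,"z":0,"grip":0.46},{"wx":0,"wy":0,"wz":0,"x":0,"y":0,"z":0,"grip":0.46}]'

```text
time: 19.42
tcp_pos: [0.5505, 0.0457, 0.0048]
orientation: [180.0, -0.1, -174.1]
wrist_force: [-1.0, -3.0, 0.5]
width: 0.0504
grasp_force: 7.6
```

Request:
arm_command --commands '[{"wx":0,"wy":0,"wz":0,"x":0,"y":0.4,"z":0,"grip":0.475},{"wx":0,"wy":0,"wz":0,"x":0,"y":0.5,"z":0,"grip":0.49},{"wx":0,"wy":0,"wz":0,"x":0,"y":0,"z":0,"grip":0.49}]'

```text
time: 19.8
tcp_pos: [0.5504, 0.0469, 0.0047]
orientation: [180.0, -0.1, -174.1]
wrist_force: [-2.6, -1.3, -0.1]
width: 0.0478
grasp_force: 8.4
```

Request:
arm_command --commands '[{"wx":0,"wy":0,"wz":0,"x":0,"y":0.5,"z":0,"grip":0.505},{"wx":0,"wy":0,"wz":0,"x":0,"y":0.5,"z":0,"grip":0.52},{"wx":0,"wy":0,"wz":0,"x":0,"y":0,"z":0,"grip":0.52}]'

```text
time: 20.18
tcp_pos: [0.5502, 0.048, 0.0048]
orientation: [180.0, -0.1, -174.1]
wrist_force: [-3.6, -0.4, 0.1]
width: 0.0447
grasp_force: 8.0
```

Request:
arm_command --commands '[{"wx":0,"wy":0,"wz":0,"x":0,"y":0.6,"z":0,"grip":0.535},{"wx":0,"wy":0,"wz":0,"x":0,"y":0.6,"z":0,"grip":0.55},{"wx":0,"wy":0,"wz":0,"x":0,"y":0,"z":0,"grip":0.55}]'

```text
time: 20.55
tcp_pos: [0.5501, 0.049, 0.0048]
orientation: [180.0, -0.1, -174.1]
wrist_force: [-3.6, -0.2, 0.7]
width: 0.0421
grasp_force: 6.4
```

Request:
arm_command --commands '[{"wx":0,"wy":0,"wz":0,"x":0,"y":0.6,"z":0,"grip":0.565},{"wx":0,"wy":0,"wz":0,"x":0,"y":0.6,"z":0,"grip":0.58},{"wx":0,"wy":0,"wz":0,"x":0,"y":0,"z":0,"grip":0.58}]'

```text
time: 20.92
tcp_pos: [0.55, 0.0502, 0.0048]
orientation: [180.0, -0.1, -174.1]
wrist_force: [-3.8, 0.0, -0.3]
width: 0.0392
grasp_force: 4.1
```

```bash
cat > p.py <<'E'
from h import *
import sys
def prof(im,tag):
    f=railprof(im,"top",(.6865,.0575),np.radians(6),.021)
    for x in(.024,.030,.036):
        X,Y=np.meshgrid(np.arange(x-.003,x+.003,.0005),np.arange(-.034,.032,.0015),indexing="ij");print(tag,x,*[int(a) for a in f(X,Y).mean(0)])
prof(cv2.imread("pics/t4.png"),"held")
T=np.ascontiguousarray(shot("top",f"pics/top_{sys.argv[1]}.png")[:,:,::-1]);prof(T,"now")
E
python3 p.py b
```

```text
held 0.024 61 60 54 44 31 22 22 22 20 17 18 18 61 123 164 171 167 161 166 161 142 104 86 109 138 151 151 146 155 150 130 85 44 38 44 44 43 41 39 42 45 53 65 76
held 0.03 87 80 67 47 31 26 29 29 26 23 41 67 94 127 149 163 163 161 162 170 154 123 110 119 141 155 147 147 149 143 119 87 49 30 22 23 23 23 21 20 25 38 51 56
held 0.036 117 107 90 70 54 50 44 40 41 52 78 97 100 122 146 162 168 163 168 170 148 115 98 113 143 151 147 145 149 153 142 112 65 28 25 26 29 29 27 22 35 58 76 84
now 0.024 37 40 44 47 50 51 48 38 27 20 19 20 14 8 68 141 168 173 163 163 165 150 134 131 138 150 150 147 156 150 129 78 34 29 35 36 37 41 48 56 65 74 79 81
now 0.03 75 77 77 77 77 72 61 47 34 30 27 26 13 28 86 145 165 170 164 162 163 162 160 156 153 150 146 147 150 142 114 73 34 21 20 23 21 23 31 45 54 57 57 55
now 0.036 107 108 108 110 105 92 67 42 30 27 28 26 23 32 63 112 154 166 169 164 168 165 153 143 139 143 147 146 150 154 141 106 51 17 26 29 29 27 35 55 73 80 83 82
```

Both pads are now on the wood and the gap is closed. I'm continuing until the stop.

Request:
arm_command --commands '[{"wx":0,"wy":0,"wz":0,"x":0,"y":0.6,"z":0,"grip":0.595},{"wx":0,"wy":0,"wz":0,"x":0,"y":0.6,"z":0,"grip":0.61},{"wx":0,"wy":0,"wz":0,"x":0,"y":0,"z":0,"grip":0.61}]'

```text
time: 21.35
tcp_pos: [0.551, 0.0516, 0.005]
orientation: [180.0, 0.0, -174.1]
wrist_force: [-1.7, 0.7, -1.1]
width: 0.0363
grasp_force: 1.6
```

Request:
arm_command --commands '[{"wx":0,"wy":0,"wz":0,"x":0,"y":0.5,"z":0,"grip":0.62},{"wx":0,"wy":0,"wz":0,"x":0,"y":0.5,"z":0,"grip":0.63},{"wx":0,"wy":0,"wz":0,"x":0,"y":0,"z":0,"grip":0.63}]'

```text
time: 21.72
tcp_pos: [0.5505, 0.0526, 0.005]
orientation: [180.0, 0.0, -174.1]
wrist_force: [0.2, -0.5, -0.7]
width: 0.0342
grasp_force: 0.0
```

Request:
arm_command --commands '[{"wx":0,"wy":0,"wz":0,"x":0,"y":0.5,"z":0,"grip":0.64},{"wx":0,"wy":0,"wz":0,"x":0,"y":0,"z":0,"grip":0.64}]'

```text
time: 21.98
tcp_pos: [0.55, 0.0529, 0.0048]
orientation: [180.0, -0.0, -174.1]
wrist_force: [0.4, -0.2, -1.3]
width: 0.0337
grasp_force: 0.0
```

Request:
arm_command --commands '[{"wx":0,"wy":0,"wz":0,"x":0,"y":0.5,"z":0,"grip":0.65},{"wx":0,"wy":0,"wz":0,"x":0,"y":0,"z":0,"grip":0.65}]'

```text
time: 22.22
tcp_pos: [0.5499, 0.0534, 0.0048]
orientation: [180.0, -0.1, -174.1]
wrist_force: [0.4, -0.2, -0.1]
width: 0.0327
grasp_force: 0.0
```

Request:
arm_command --commands '[{"wx":0,"wy":0,"wz":0,"x":0,"y":0.5,"z":0,"grip":0.66},{"wx":0,"wy":0,"wz":0,"x":0,"y":0,"z":0,"grip":0.66}]'

```text
time: 22.48
tcp_pos: [0.5499, 0.0537, 0.0048]
orientation: [180.0, -0.1, -174.1]
wrist_force: [-0.3, -0.4, 0.4]
width: 0.0316
grasp_force: 0.2
```

Request:
arm_command --commands '[{"wx":0,"wy":0,"wz":0,"x":0,"y":0.4,"z":0,"grip":0.67},{"wx":0,"wy":0,"wz":0,"x":0,"y":0,"z":0,"grip":0.67}]'

```text
time: 22.72
tcp_pos: [0.5498, 0.0539, 0.0048]
orientation: [180.0, -0.1, -174.1]
wrist_force: [-0.6, -0.8, -0.3]
width: 0.031
grasp_force: 7.4
```

Request:
arm_command --commands '[{"wx":0,"wy":0,"wz":0,"x":0,"y":0.3,"z":0,"grip":0.68},{"wx":0,"wy":0,"wz":0,"x":0,"y":0,"z":0,"grip":0.68}]'

```text
time: 22.98
tcp_pos: [0.5498, 0.0542, 0.0048]
orientation: [-180.0, -0.1, -174.1]
wrist_force: [0.6, -1.7, 1.1]
width: 0.0305
grasp_force: 15.9
```

The force climbed, fell to zero as the lever snapped ahead of the fingers, then hit a dead stop at 31 mm. That means it's locked, so I'm letting go and lifting away.

Request:
arm_command --commands '[{"wx":0,"wy":0,"wz":0,"x":0,"y":0,"z":0,"grip":0.6},{"wx":0,"wy":0,"wz":0,"x":0,"y":0,"z":0,"grip":0.45},{"wx":0,"wy":0,"wz":0,"x":0,"y":0,"z":0,"grip":0.3},{"wx":0,"wy":0,"wz":0,"x":0,"y":0,"z":0,"grip":0.3},{"wx":0,"wy":0,"wz":0,"x":0,"y":0,"z":-15,"grip":0.3},{"wx":0,"wy":0,"wz":0,"x":0,"y":0,"z":-30,"grip":0.3},{"wx":0,"wy":0,"wz":0,"x":0,"y":0,"z":-50,"grip":0.3},{"wx":0,"wy":0,"wz":0,"x":10,"y":40,"z":-40,"grip":0.3},{"wx":0,"wy":0,"wz":0,"x":10,"y":50,"z":-20,"grip":0.3},{"wx":0,"wy":0,"wz":0,"x":10,"y":50,"z":0,"grip":0.3}]'

```text
time: 24.22
tcp_pos: [0.5061, 0.1921, 0.1629]
orientation: [179.9, 0.2, -174.1]
wrist_force: [0.6, -0.0, 0.5]
width: 0.0651
grasp_force: 0.0
```

Request:
arm_command --commands '[{"wx":0,"wy":0,"wz":0,"x":0,"y":50,"z":0,"grip":0.3},{"wx":0,"wy":0,"wz":0,"x":0,"y":50,"z":0,"grip":0.3},{"wx":0,"wy":0,"wz":0,"x":0,"y":50,"z":0,"grip":0.3},{"wx":0,"wy":0,"wz":0,"x":0,"y":50,"z":0,"grip":0.3},{"wx":0,"wy":0,"wz":0,"x":0,"y":0,"z":0,"grip":0.3},{"wx":0,"wy":0,"wz":0,"x":0,"y":0,"z":0,"grip":0.3}]'

```text
time: 24.98
tcp_pos: [0.4849, 0.3888, 0.1604]
orientation: [-180.0, -0.0, -174.1]
wrist_force: [0.2, 0.8, -0.5]
width: 0.0651
grasp_force: 0.0
```

```bash
python3 m.py c; python3 p.py d; python3 - <<'E'
from h import *
im=cv2.imread("pics/top_c.png");h=cv2.cvtColor(im,cv2.COLOR_BGR2HSV);m=(h[...,1]<60)&(h[...,2]>80)
for v in range(190,250,6):
    c=np.where(m[v,200:270])[0]+200;g=[x for x in np.split(c,np.where(np.diff(c)>2)[0]+1) if len(x)]
    print(v,[(int(x[0]),int(x[-1])) for x in g])
E
```

```text
tcp [484.9 388.8 160.4] rail -166.6 348.3 [-1.79976941e+02 -4.95349759e-02 -1.74069963e+02]
top before lat 120 121 121 122 119 113 111 118 130 143 152 157 158 156 156 161 165 156 138 118 105 103 113 130 145 149 145 142 142 144 146 146 137 122 99 72 55 57 77 100 116 123 126 125 122 121
top before rail [np.float64(2.1), np.float64(1.5), np.float64(1.0)] 131 97 48 52 51 50 76 129 148 148 146 145
top before strip0 [np.float64(4.0), np.float64(3.6), np.float64(3.1)] 115 116 118 68 49 54 57 73 140 170 158 157
top before strip1 [np.float64(4.5), np.float64(3.9), np.float64(3.3)] 117 117 106 65 51 57 57 74 127 162 159 154
top now lat 115 111 108 105 103 103 104 102 104 113 126 141 151 156 157 156 154 156 159 158 154 150 146 143 141 141 142 142 142 144 146 146 136 121 99 73 56 57 75 98 114 120 124 123 121 120
top now rail [np.float64(2.0), np.float64(1.5), np.float64(1.0)] 131 98 48 52 51 49 76 129 148 147 143 143
top now strip0 [np.float64(1.5), np.float64(1.1), np.float64(0.8)] 115 113 99 76 60 58 78 154 166 158 158 151
top now strip1 [np.float64(1.8), np.float64(1.4), np.float64(1.1)] 117 
[... 1559 characters left out ...]
24 35 37 40 43 48 50 46 36 26 19 18 19 13 8 66 136 162 167 158 157 159 145 129 126 133 144 144 140 150 145 124 75 32 29 35 35 34 36 44 52 62 72 77 78
now 0.03 72 74 74 75 74 69 58 45 33 28 25 25 13 27 83 140 160 165 158 156 157 156 154 150 147 144 141 142 144 137 110 71 32 20 20 23 19 21 30 43 52 55 55 53
now 0.036 102 103 104 106 101 88 63 40 28 26 27 26 23 31 60 108 149 160 162 157 162 159 147 136 134 138 142 141 144 149 135 102 49 15 24 26 27 24 32 51 72 80 82 79
190 [(215, 232)]
196 [(216, 223), (226, 231)]
202 [(216, 221), (225, 230)]
208 [(217, 222), (225, 230)]
214 [(218, 230)]
220 [(218, 223), (226, 230)]
226 [(219, 231)]
232 [(219, 224), (227, 231)]
238 [(220, 232)]
244 [(222, 226)]
```

```bash
python3 -c "
from workcell import robot;print(robot.hand_in())"
```

```text
the job is handed in; nothing more can be done
None
```

The job is handed in at about 25 s, no verdict shown: the strip is clamped against the rail with the gap closed, its end flush to about 0.5 mm (I drew it out about 2 mm before clamping), and the pads about 30 mm in. The pliers' handles stayed shut after release, though the highest squeeze I read before the snap was only 8.4 N (13–27 N expected), plus a brief 16 N against the stop.

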